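# Load a bobbin magazine behind the sliding gate of the bobbin changer

### The job

Load the orange bobbin magazine into the loading bay and lock it in: slide the bay's yellow gate fully aside, take the orange magazine out of the rack, stand it upright on the dark mat and let go of it there so that you can take it again by its two narrow ends, lower it upright all the way down into the bay, and then slide the gate fully shut over it. Do not drop the magazine, and leave the other two magazines in the rack and all the other things on the table where they are.

Things in the scene. Friction and masses are not known exactly. Their poses are not given: they have to be found in the camera images.
- mag_orange: The magazine to load: orange upright block, white bobbins on its broad faces; 60 (own x) x 34 (own y) x 100 mm high (own z up), 0.2 to 0.45 kg. Origin: centre of its underside. Starts in one of the rack's three pockets, where posts cover both narrow ends (x faces) fully: only the broad faces (34 mm apart, along own y) can be pinched there. Fits the bay either way round.
- mag_grey: A bobbin magazine, an upright block 60 (own x) x 34 (own y) x 100 mm high, grey with green bobbins; stands in another pocket, stays there. Same shape as the orange one. Origin: centre of the underside.
- mag_blue: A bobbin magazine, an upright block 60 (own x) x 34 (own y) x 100 mm high, blue with yellow bobbins; stands in another pocket, stays there. Same shape as the orange one. Origin: centre of the underside.
- rack: Fixed aluminium rack, 92 (own x) x 250 (own y) mm. Origin: centre of its underside. Three pockets at own y -85, 0, +85 mm, floor 6 mm up; magazines stand with their x along the rack's x, 2 mm play. End posts reach 108 mm up, 2 mm above the magazines; their lips leave the middle 51 mm of both broad faces open. A magazine comes out straight up, by 105 mm.
- mat_top (a point): Centre of the top face of the fixed dark square mat, 140 x 140 mm (edges along its x and y), 4 mm thick, lying on the table. Here the magazine is set down to change the grip.
- dock: Fixed grey loading bay. Origin: on the table, below the bay's centre. Bay's length along own x; gate slides along own y. Base 100 mm (x), y -160 to +40 mm. Walls 109 mm high, 70 mm wide (x) at y +20 to +34 and -20 to -150 mm, with steel ears and rails up to 119 mm; in the bay only a magazine's narrow ends (x) can be held: the end stops there are just 36 mm high.
- bay (a point): Centre of the bay's floor, 8 mm above the table, axes as the dock's. The bay is 65 (x) x 40 mm (y), open at the top when the gate is open. A magazine goes straight down, its x along the dock's x, 2.5 to 3 mm play each side; its origin then lies at this point, its top 3 mm below the gate's underside.
- gate (a joint): Position of the yellow gate in m: 0 = fully shut across the bay, 0.056 = fully open (end stop). It opens towards the dock's -y, stays where it is left and needs about 2.5 N to slide. Plate 50 mm wide (x), 6 mm thick, top 117 mm above the table, spanning dock y -101 to +29 mm when shut. Below about 0.050 it is in the magazine's way.
- gate_grip (a point): Centre of the top of the gate's upright black grip, a fin 44 (dock x) x 16 (dock y) mm, 36 mm tall, standing on the gate's plate. This point lies 153 mm above the table, at dock y -50 mm with the gate shut and -106 mm fully open, and moves with the gate. Axes as the dock's.
- cone_red: Red thread cone, 63 mm across, 105 mm tall. Origin: centre of its underside. Leave alone.
- cone_green: Green thread cone, 63 mm across, 105 mm tall. Origin: centre of its underside. Leave alone.
- oil: Oil bottle, 48 mm across, 115 mm tall. Origin: centre of its underside. Leave alone.
- hoop: Green embroidery hoop lying flat, 150 mm across, 12 mm high. Origin: centre of its underside. Leave alone.
- driver: Screwdriver lying on the table, 180 mm long along its x. Leave alone.
Not all that is in view belongs to the job. Leave any blue look-alike of the part that bears mat_top alone.

How it is judged (in metres and radians):
On the way, in this order (a step that is already met when the one before it is completed fails the run):
1. the orange magazine stands upright on the mat, let go (x of mag_orange in the frame of mat_top between -0.07 and 0.07 m and y of mag_orange in the frame of mat_top between -0.07 and 0.07 m and z of mag_orange in the frame of mat_top between -0.003 and 0.004 m and angle between mag_orange's own z axis and vertical below 0.08 rad and contact force between the fingers and mag_orange below 0.2 N and linear speed of mag_orange below 0.02 m/s), for 0.2 s.
2. the orange magazine is all the way down in the bay (horizontal distance between mag_orange and bay below 0.006 m and z of mag_orange in the frame of bay between -0.003 and 0.004 m and angle between mag_orange's own z axis and vertical below 0.08 rad and angle between the x axis of mag_orange and the x axis of dock, either way round below 0.15 rad), for 0.1 s.
At the end, for the whole second after the job is handed in: the orange magazine stands upright on the floor of the bay (its origin within 6 mm sideways and -3 to +4 mm in height of the bay point, tilt under 0.08 rad, lined up with the bay within 0.15 rad), at rest, and the gate is shut over it (joint under 5 mm) (all of step 2 and linear speed of mag_orange below 0.02 m/s and value of joint gate below 0.005 m); the robot touches nothing.
It fails at once if the orange magazine is dropped (falls free, faster than 0.6 m/s) (linear speed of mag_orange above 0.6 m/s and contact force between the fingers and mag_orange below 0.2 N).
It fails at once if another magazine or another thing on the table is moved by more than 20 mm or a standing one is tipped (distance of any of mag_grey, mag_blue, cone_red, cone_green, oil, hoop, driver from where it was at the start of the episode above 0.02 m or angle between any of mag_grey, mag_blue, cone_red, cone_green, oil's own z axis and vertical above 0.4 rad).
It also fails if it takes over 72 s, if anything falls off the work surface, if the arm or the gripper's body presses on something with over 40 N, if the wrist force passes 120 N, or if a joint passes its speed limit or range.

### The arm

A 7-joint arm with a two-finger parallel gripper is mounted at the origin on the work surface. World frame = base frame: x ahead of the robot, y to its left, z up, the work surface at z = 0. Lengths are in m, angles in degrees, forces in N, time in s.
With the tool pointing down it reaches from about 0.4 to 0.9 m from the base axis. Payload 5.5 kg.
Tool frame: the origin (TCP) lies at the very end of the fingers, on their centre line; the grasp point (between the pads) lies 19 mm behind it; z points along the fingers, x is the direction in which the jaws open and shut, and the axes are right-handed (so a half turn about z gives the same grasp; the last joint's range is limited). The gripper opens to 92 mm and grips with 3 to 60 N. Pads are 19 mm wide; open, the fingers measure 130 mm over their backs; the gripper's body (75 mm by 190 mm) begins 47 mm behind the grasp point.
Start: joints at [88.075, 28.699, -24.465, 88.831, 12.651, 65.22, -12.049], TCP at [0.19, -0.622, 0.227] pointing down, gripper open.
Joint ranges: [-164.97, 164.97], [-17.58, 116.51], [-87.97, 89.64], [11.32, 138.91], [-80.73, 260.73], [10.89, 115.49], [-147.41, 147.41]. Speed limits (degrees/s): [147.25, 147.25, 180, 180, 180, 180, 180].

### API

Orientations are given as [roll, pitch, yaw] about the fixed x, y, z axes, in that order (R = Rz(yaw) Ry(pitch) Rx(roll)).
In Python, from bench import robot, claw, kin, monitor, viewer, job gives the robot as it stands. Calls block until the motion is done:
- robot.move_ptp(position, orientation): joint-space move of the TCP to a pose.
- robot.move_straight(position, max_speed=0.15, frame=None): straight line of the TCP; frame=None keeps the orientation; max_speed is the mean speed in m/s.
- robot.goto_joints(angles): joint-space move.
- claw.gripper_to(opening, strength=None): finger opening in m; strength is the grip in N (None keeps the last); returns when the fingers have stopped.
- robot.dwell(seconds).
- kin.ik(position, orientation): joint angles nearest the present ones, or None.
- monitor.get_state(): the state.
- viewer.camera(name): name is "scene" or "top" or "wrist"; returns a dict with "image" (420x560x3 uint8, red, green, blue), "fx", "fy", "cx", "cy" (pixels), "origin" and "rotation" of the camera in the world; the wrist camera has in their place "tool_from_camera" (4x4, takes a point from camera to tool coordinates, whose origin is the TCP and whose axes are the tool frame's). Camera axes: x right, y up, looking along -z (the intrinsics and any distortion apply to the point x, -y, -z); pixel columns grow to the right and rows downward; lengths in m; the calibration is good to about 2 mm. A picture is of the moment at which its call begins: read the wrist's pose just before it. There is no depth.
A pose or a line that the arm cannot do raises robot.PlanningError and nothing moves.
- job.finish_job(): hands the job in, once; it reports no verdict.
The state is a dict: "t": time; "joint_pos": joint angles; "dq": joint speeds; "effort": joint torques, N m; "eef_pos": TCP position; "orientation": TCP orientation; "force": force on the tool from outside, world axes, zero at the start; "wrist_torque": the same for the moment, N m; "finger_gap": finger opening in m.
Only numpy, scipy, OpenCV 4.12 (cv2) and the standard library are available. Lean on these libraries where they do the work, as an engineer would, in place of code of your own. Each camera call takes 0.05 s, during which the arm holds its last target.

## Working session

There is one attempt and no reset: what is moved stays moved. The work goes in short steps, each a Python script; the robot and the scene stay as the last script left them, time stands still between calls to the robot, and variables do not carry over. Pictures are saved under pics/ and viewed, and the job is handed in when it is done.

```bash
ls; mkdir -p pics
cat > h.py <<'E'
import numpy as np, cv2
from bench import robot, claw, kin, monitor, viewer, job
def save(name,im): cv2.imwrite('pics/'+name+'.png',cv2.cvtColor(im,cv2.COLOR_RGB2BGR))
def crop(im,r0,r1,c0,c1,k): return cv2.resize(im[r0:r1,c0:c1],None,fx=k,fy=k,interpolation=cv2.INTER_CUBIC)
E
python3 - <<'E'
from h import *
for n in ['scene','top']:
    c=viewer.camera(n); save(n+'0',c['image']); np.savez(n+'0.npz',**c); print({k:v for k,v in c.items() if k!='image'})
print(monitor.get_state())
E
```

```text
pics
{'fx': 524.5222767648946, 'fy': 524.5222767648946, 'cx': 278.7274751850192, 'cy': 209.87838834160146, 'origin': array([1.25154205, 0.23045681, 1.18000624]), 'rotation': array([ 36.97842449,   0.3335632 , 103.39910286])}
{'fx': 474.5731626668499, 'fy': 474.5731626668499, 'cx': 280.79188747589234, 'cy': 213.9832653495316, 'origin': array([0.19107574, 0.02972719, 1.29105891]), 'rotation': array([ 12.14944849,  -0.35499051, -86.12540228])}
{'t': 0.1, 'joint_pos': array([ 88.07514035,  28.74774828, -24.45434617,  88.88543683,
        12.65134754,  65.21747055, -12.0495748 ]), 'dq': array([-0.05828229, -0.13734077, -0.05433253, -0.18074393,  0.04826476,
        0.13215947,  0.04716461]), 'effort': array([-1.13317429e-02, -5.67872536e+01, -5.83914354e+00, -2.79914045e+01,
       -6.91689597e-02,  2.41673912e-02,  3.30404487e-05]), 'eef_pos': array([ 0.18988095, -0.62100338,  0.22579001]), 'orientation': array([-1.79996522e+02,  9.73437182e-02, -7.29921613e+01]), 'force': array([-0.53089816,  0.17864649,  0.10320786]), 'wrist_torque': array([-0.03020689, -0.00110479,  0.02595433]), 'finger_gap': 0.09220387110301613}
```

View pics/scene0.png

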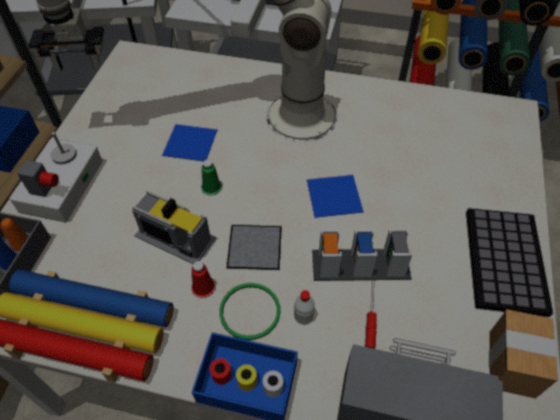

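View pics/top0.png

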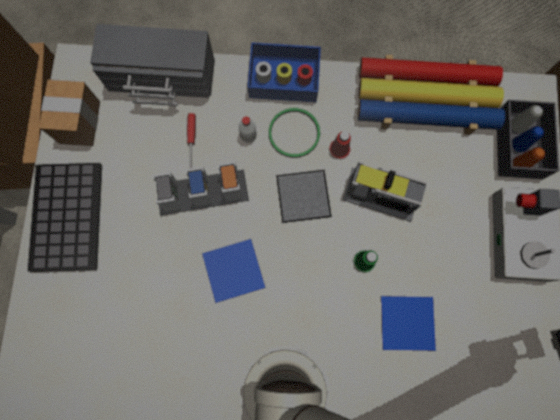

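Candidates for the orange magazine: the orange-topped block in the rack (scene 330,243 / top 229,172), the orange cone in the bin at the far left (scene 13,232 / top 528,155), and the orange-brown box (scene 523,350). I choose the rack block. For the mat, I choose the dark grey square (scene 254,246); the blue squares are look-alikes. Next I check this in close crops.

Run:
```python
from h import *
t=np.load('top0.npz')['image']; 
save('tc1',crop(t,150,225,140,340,4)); save('tc2',crop(t,150,225,330,440,7))
s=np.load('scene0.npz')['image']
save('sc1',crop(s,220,290,300,420,6))
```

```text
(no output)
```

View pics/tc1.png

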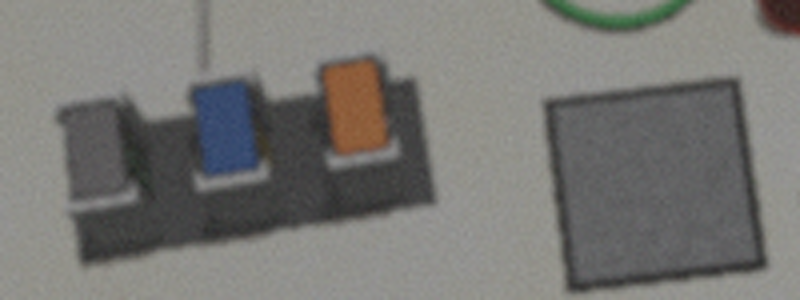

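View pics/tc2.png

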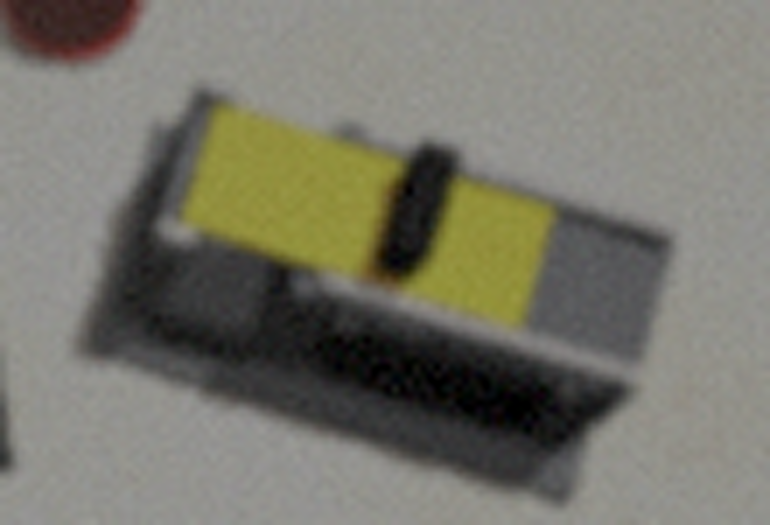

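View pics/sc1.png

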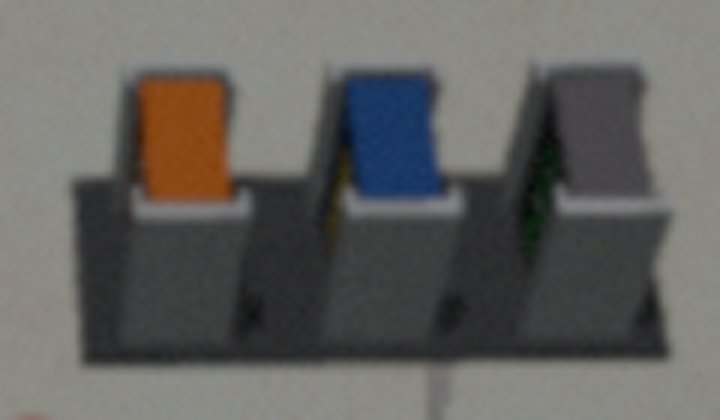

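```bash
cat >> h.py <<'E'
from scipy.spatial.transform import Rotation as Ro
def ray(c,px,z):
    R=Ro.from_euler('xyz',c['rotation'],degrees=True).as_matrix(); o=np.array(c['origin'])
    px=np.atleast_2d(px).astype(float)
    d=np.c_[(px[:,0]-c['cx'])/c['fx'],-(px[:,1]-c['cy'])/c['fy'],-np.ones(len(px))]@R.T
    return o+d*((z-o[2])/d[:,2])[:,None]
E
python3 - <<'E'
from h import *
np.set_printoptions(precision=4,suppress=True)
t=np.load('top0.npz'); s=np.load('scene0.npz')
f=lambda c,p,k,o,z:print(ray(c,np.array(p)/k+o,z)[:,:2].tolist(),ray(c,np.array(p)/k+o,z).mean(0))
f(t,[(548,100),(738,80),(765,268),(572,290)],4,(140,150),.004)
f(t,[(320,64),(380,58),(388,150),(332,156)],4,(140,150),.106)
f(s,[(140,80),(224,80),(232,198),(145,198)],6,(300,220),.106)
f(t,[(215,100),(556,208),(522,328),(183,222)],7,(330,150),.117)
f(t,[(413,145),(457,150),(417,272),(380,268)],7,(330,150),.153)
E
```

```text
[[0.5796867750767428, 0.058787380656309327], [0.6037412357485944, -0.07440100743785089], [0.46917358848935853, -0.09963862861390575], [0.4444693207127771, 0.03277979538392353]] [ 0.5243 -0.0206  0.004 ]
[[0.5629550376693189, 0.2065292595091796], [0.5697569779569694, 0.1678717831424065], [0.5081592041833283, 0.1572584085319252], [0.5016622731316877, 0.192945293352473]] [0.5356 0.1812 0.106 ]
[[0.511937849498753, 0.16148014045931378], [0.5040386507235831, 0.1952365673385133], [0.5600639698699772, 0.20792045792504404], [0.568038435540343, 0.17389018549562724]] [0.536  0.1846 0.106 ]
[[0.5894831603010402, -0.15820624967636973], [0.556637852687332, -0.28482402443558386], [0.5101928946394457, -0.27290400691555505], [0.5417652909402524, -0.14797783933407496]] [ 0.5495 -0.216   0.117 ]
[[0.5653439872353034, -0.2237732288910044], [0.5645710622475353, -0.23954261028042098], [0.5183520600944107, -0.22611530625126494], [0.5189120471427, -0.21296134309892603]] [ 0.5418 -0.2256  0.153 ]
```

The crops confirm it: the orange block sits in the rack's end pocket nearest the mat (top 229,177). The dark grey mat is at (304,196), and the gate is shut with its fin at (389,180). I'll go over the dock for a wrist view.

```bash
cat >> h.py <<'E'
def wcam(name):
    s=monitor.get_state(); w=viewer.camera('wrist')
    T=np.eye(4); T[:3,:3]=Ro.from_euler('xyz',s['orientation'],degrees=True).as_matrix(); T[:3,3]=s['eef_pos']
    C=T@np.array(w['tool_from_camera'])
    d=dict(image=w['image'],fx=w['fx'],fy=w['fy'],cx=w['cx'],cy=w['cy'],origin=C[:3,3],rotation=Ro.from_matrix(C[:3,:3]).as_euler('xyz',degrees=True))
    np.savez(name+'.npz',**d); save(name,w['image']); print(name,s['t'],s['eef_pos'],C[:3,3]); return d
E
python3 - <<'E'
from h import *
print(kin.ik([0.545,-0.228,.36],[180,0,-104.3]),kin.ik([0.545,-0.228,.36],[180,0,75.7]))
robot.move_ptp([0.50,-0.228,.36],[180,0,-104.3])
wcam('w1')
E
```

```text
[ 49.20348751  18.77883322 -37.76106124  87.37226944  11.63429618
  77.82935818 -93.8368    ] [ 65.92512374  26.97844732 -64.59473529  86.87845319  24.46968653
  81.61586334  75.88389075]
w1 1.975 [ 0.49944433 -0.22929456  0.3596139 ] [ 0.5672202  -0.245821    0.51863475]
```

View pics/w1.png

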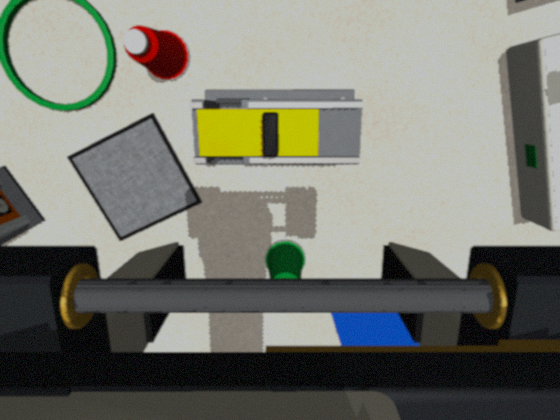

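The wrist view shows the dock clearly: yellow plate (195–318, 108–157), black fin (270,134) and mat (135,177). I'll enlarge it.

Run:
```python
from h import *
w=np.load('w1.npz')
save('w1c',crop(w['image'],80,180,180,370,4))
save('w1m',crop(w['image'],105,245,0,210,3))
```

```text
(no output)
```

View pics/w1c.png

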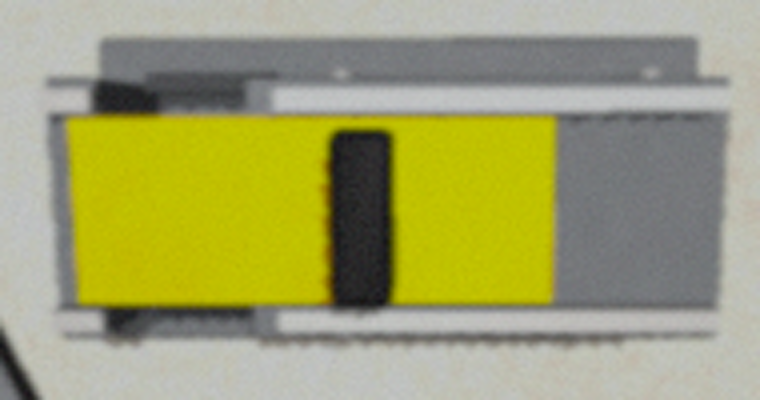

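View pics/w1m.png

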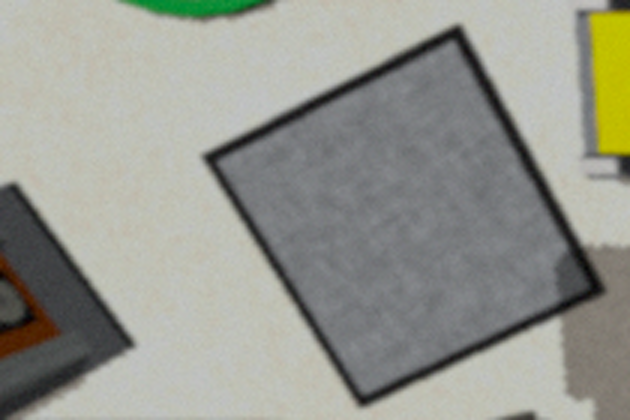

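Run:
```python
from h import *
np.set_printoptions(precision=4,suppress=True)
w=np.load('w1.npz')
P=lambda p,k,o,z:ray(w,(np.array(p)+.5)/k+o-.5,z)[:,:2]
def show(q):
    a=np.degrees(np.arctan2(*(q[1]-q[0])[::-1])); b=np.degrees(np.arctan2(*(q[2]-q[3])[::-1])); print(q.mean(0),a,b,np.linalg.norm(np.diff(q,axis=0),axis=1))
# plate TL,TR,BR,BL
show(P([(66,117),(557,117),(555,304),(78,304)],4,(180,80),.117))
show(P([(332,131),(392,131),(390,307),(334,307)],4,(180,80),.153))
show(P([(206,156),(460,28),(603,292),(364,405)],3,(0,105),.004))
```

```text
[ 0.55   -0.2143] -104.34202549756733 -104.35291222754377 [0.1301 0.0494 0.1306]
[ 0.5467 -0.228 ] -104.34281632325838 -104.3530927595578 [0.0145 0.0425 0.014 ]
[ 0.5248 -0.019 ] -79.28856196163196 -78.98618079191756 [0.137  0.1365 0.1351]
```

Dock pose: (0.559, -0.1795), yaw -14.35°. Plate and fin agree to within 0.3 mm. Now I open the gate by its fin.

Run:
```python
from h import *
o=[180,0,-104.35]; g=np.array([.5467,-.228]); d=-np.array([.2478,.9688])
robot.move_ptp([*g,.20],o); claw.gripper_to(.05)
robot.move_straight([*g,.125],max_speed=.12); 
claw.gripper_to(.0,strength=25); s=monitor.get_state(); print(s['t'],s['finger_gap'],s['force'],s['eef_pos'])
e=g+d*.057
robot.move_straight([*e,.125],max_speed=.06); s=monitor.get_state(); print(s['t'],s['finger_gap'],s['force'],s['eef_pos'])
claw.gripper_to(.045); s=monitor.get_state(); print(s['t'],s['force'])
robot.move_straight([*e,.22],max_speed=.2)
robot.move_ptp([*(e+[-.05,.06]),.34],o)
wcam('w2')
```

```text
4.9917 0.015874701883825476 [-0.2917826   0.34326721  2.24170126] [ 0.54678318 -0.22804535  0.1251973 ]
6.0917 0.015620050213063383 [1.52920167 9.48913402 4.54533373] [ 0.53346735 -0.28037485  0.12515164]
6.775 [-0.69591272 -0.37440721  0.44401006]
w2 8.025 [ 0.48183366 -0.22366388  0.33879915] [ 0.54975206 -0.2401658   0.49776165]
```

View pics/w2.png

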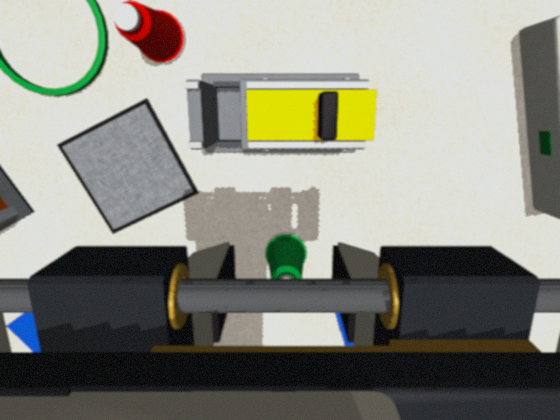

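The gate has opened: yellow plate at (247–376), fin at (328,115), bay visible at (220,118). Next I measure how far.

Run:
```python
from h import *
w=np.load('w2.npz')
save('w2c',crop(w['image'],65,165,180,380,4))
```

```text
(no output)
```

View pics/w2c.png

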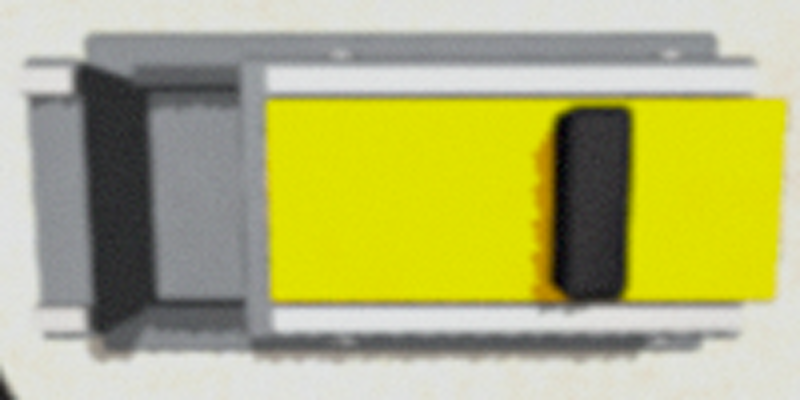

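Run:
```python
from h import *
np.set_printoptions(precision=4,suppress=True)
w=np.load('w2.npz'); D=np.array([.559,-.1795]); a=np.radians(-14.35); X=np.array([np.cos(a),np.sin(a)]);Y=np.array([-X[1],X[0]])
P=lambda p,z:[(round((q-D)@X,4),round((q-D)@Y,4)) for q in ray(w,(np.array(p)+.5)/4+(180,65)-.5,z)[:,:2]]
print('plate',P([(266,98),(789,98),(777,300),(270,300)],.117))
print('fin',P([(574,108),(630,108),(626,298),(572,298)],.153))
print('walls',P([(82,98),(90,305),(240,98),(248,305)],.109))
```

```text
plate [(np.float64(0.0248), np.float64(-0.025)), (np.float64(0.0249), np.float64(-0.1547)), (np.float64(-0.0245), np.float64(-0.1549)), (np.float64(-0.0246), np.float64(-0.0248))]
fin [(np.float64(0.0209), np.float64(-0.0976)), (np.float64(0.021), np.float64(-0.1102)), (np.float64(-0.0212), np.float64(-0.1109)), (np.float64(-0.0212), np.float64(-0.0984))]
walls [(np.float64(0.0252), np.float64(0.0223)), (np.float64(-0.0265), np.float64(0.0232)), (np.float64(0.0252), np.float64(-0.0177)), (np.float64(-0.0265), np.float64(-0.0182))]
```

Run:
```python
from h import *
D=np.array([.559,-.1795]); a=np.radians(-14.35); X=np.array([np.cos(a),np.sin(a)]);Y=np.array([-X[1],X[0]])
for n,k,o,L in [('w2',4,(180,65),[('base',[(88,35),(716,35)],.008),('wall+34',[(30,98),(40,305)],.109),('rails119',[(25,60),(754,60),(740,335),(42,335)],.119),('floor +20 edge',[(152,98),(155,297)],.008)]),
 ('w1',4,(180,80),[('base',[(101,39),(697,39)],.008),('wall34',[(49,117),(62,304)],.109),('wall-150',[(724,117),(715,304)],.109)])]:
  w=np.load(n+'.npz')
  for nm,p,z in L:
    print(n,nm,[((q-D)@X.round(4),((q-D)@Y).round(4)) for q in ray(w,(np.array(p)+.5)/k+o-.5,z)[:,:2]])
```

```text
w2 base [(np.float64(0.04907031232916136), np.float64(0.0409)), (np.float64(0.04919932438927628), np.float64(-0.1572))]
w2 wall+34 [(np.float64(0.025173103204241584), np.float64(0.0354)), (np.float64(-0.02652157315869091), np.float64(0.0363))]
w2 rails119 [(np.float64(0.03354536537013606), np.float64(0.0335)), (np.float64(0.03365693095587699), np.float64(-0.145)), (np.float64(-0.03323111760175454), np.float64(-0.1455)), (np.float64(-0.033288029445872655), np.float64(0.0338))]
w2 floor +20 edge [(np.float64(0.030157843913493642), np.float64(0.0216)), (np.float64(-0.03237119689909142), np.float64(0.0235))]
w1 base [(np.float64(0.04965285346264772), np.float64(0.041)), (np.float64(0.049686870959466244), np.float64(-0.1571))]
w1 wall34 [(np.float64(0.024576300560587273), np.float64(0.0358)), (np.float64(-0.025819813972877404), np.float64(0.0354))]
w1 wall-150 [(np.float64(0.02459380934993829), np.float64(-0.1466)), (np.float64(-0.025836957121659353), np.float64(-0.1469))]
```

Wall, base and floor edges put the bay about 2 mm further along +y than the plate did, so the gate started slightly off zero and is now at its stop, about 0.056. I take the bay as (0.5595, -0.1775). Now the wrist view of the rack.

Run:
```python
from h import *
claw.gripper_to(.05)
robot.move_ptp([.47,.175,.36],[180,0,-79])
wcam('w3')
```

```text
w3 9.9083 [0.470813   0.17312247 0.35967498] [0.53949482 0.18704596 0.51870574]
```

View pics/w3.png

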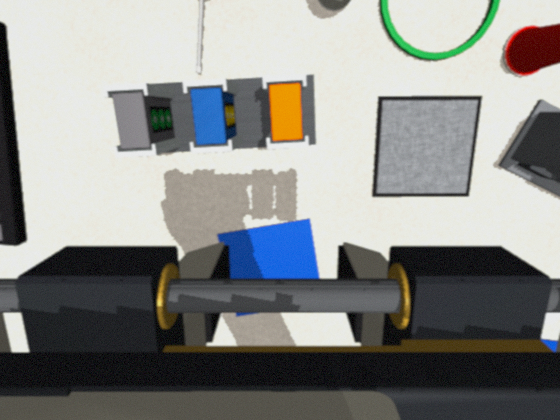

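Run:
```python
from h import *
w=np.load('w3.npz')
save('w3c',crop(w['image'],65,165,100,330,3)); save('w3d',crop(w['image'],70,155,250,330,7))
```

```text
(no output)
```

View pics/w3d.png

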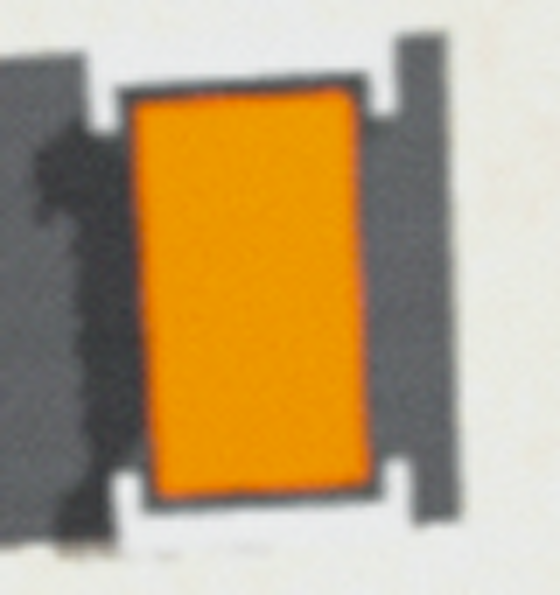

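Run:
```python
from h import *
np.set_printoptions(precision=4,suppress=True)
w=np.load('w3.npz')
q=ray(w,(np.array([(133,97),(356,88),(371,486),(152,495)])+.5)/7+(250,70)-.5,.106)[:,:2]
an=lambda v:np.degrees(np.arctan2(v[1],v[0]))
print(q.mean(0),an(q[1]-q[0]),an(q[2]-q[3]),an(q[0]-q[3]),an(q[1]-q[2]),np.linalg.norm(np.diff(q,axis=0),axis=1))
```

```text
[0.5372 0.183 ] -76.9298757714952 -76.81572246530986 13.15868507553758 13.850759934209005 [0.0341 0.06   0.0348]
```

Run:
```python
from h import *
o=[180,0,-76.8]; g=[.5372,.183]
robot.move_ptp([*g,.15],o)
robot.move_straight([*g,.064],max_speed=.1)
s=monitor.get_state(); print(s['t'],s['force'],s['eef_pos'])
claw.gripper_to(0,strength=30); s=monitor.get_state(); print(s['t'],s['finger_gap'],s['force'],s['eef_pos'])
robot.move_straight([*g,.08],max_speed=.05); s=monitor.get_state(); print(s['t'],s['finger_gap'],s['force'],s['eef_pos'])
robot.move_straight([*g,.19],max_speed=.12); s=monitor.get_state(); print(s['t'],s['finger_gap'],s['force'],s['eef_pos'])
c=viewer.camera('scene'); save('s2',crop(c['image'],120,320,120,440,2)); wcam('w4')
```

```text
11.85 [-0.26374328  0.37306342 -0.64885909] [0.53761236 0.18345613 0.06447575]
12.2583 0.0338606418983253 [-0.67272922  0.13236424  3.61127147] [0.53762389 0.18301722 0.06454251]
12.725 0.03363633463347959 [ 0.51957222 -1.75643673 -2.95464193] [0.53728948 0.18291273 0.08018523]
13.7917 0.033904745166301875 [ 0.50188293 -0.25336893 -3.8568136 ] [0.53667619 0.18256491 0.18917123]
w4 13.8417 [0.53657107 0.182554   0.18900962] [0.60485191 0.19931006 0.34795216]
```

View pics/s2.png

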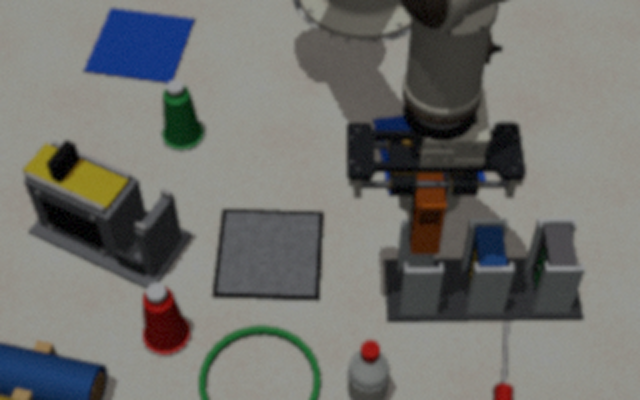

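View pics/w4.png

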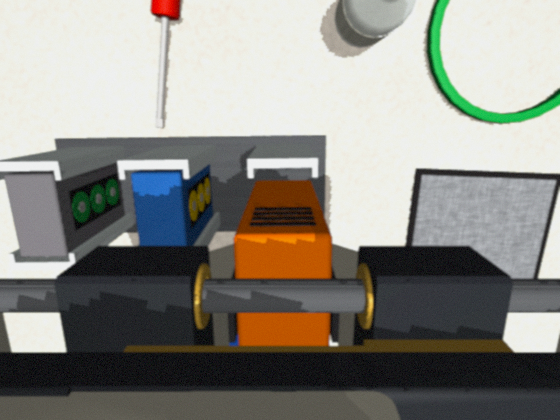

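The orange magazine (scene crop 428,210) is held upright above the posts, and the neighbours are still in place. Setting it on the mat.

Run:
```python
from h import *
o=[180,0,-104.35]; g=[.52,-.02]
robot.move_ptp([*g,.19],o)
robot.move_straight([*g,.072],max_speed=.12)
z=.065
for i in range(6):
    robot.move_straight([*g,z],max_speed=.02); s=monitor.get_state(); print(s['t'],s['force'],s['eef_pos'])
    if s['force'][2]>-1.5: break
    z-=.001
claw.gripper_to(.06); s=monitor.get_state(); print(s['t'],s['finger_gap'],s['force'],s['eef_pos'])
robot.move_straight([*g,.17],max_speed=.15)
c=viewer.camera('scene'); save('s3',crop(c['image'],180,320,120,340,3))
robot.move_ptp([.45,-.02,.36],[180,0,-104.35])
wcam('w5')
```

```text
16.35 [-0.5919466   1.43222824 -4.38942982] [ 0.51989698 -0.02000302  0.06492196]
16.6 [ 0.46957553 -0.2151362  -3.43789209] [ 0.5199523  -0.02000126  0.06396805]
16.85 [-1.12252702  0.47618124 -3.48127735] [ 0.51995243 -0.0200182   0.06293613]
17.1 [-2.31208543 -0.98132301  4.62744935] [ 0.52017899 -0.01996437  0.06251805]
17.7417 0.05961274814376882 [-0.03562913  0.63703017  0.47058493] [ 0.51999492 -0.01997645  0.06196638]
w5 19.4833 [ 0.44958354 -0.02100688  0.3589561 ] [ 0.51741883 -0.03753995  0.51795083]
```

View pics/w5.png

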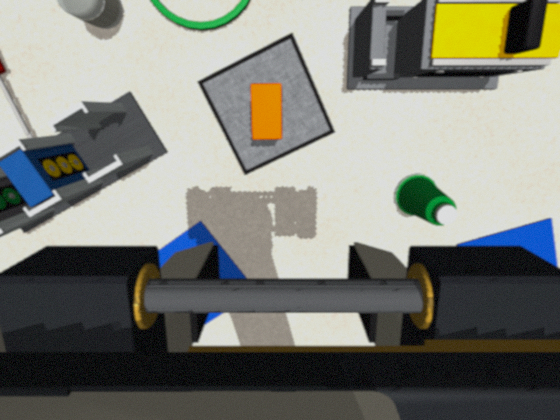

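View pics/s3.png

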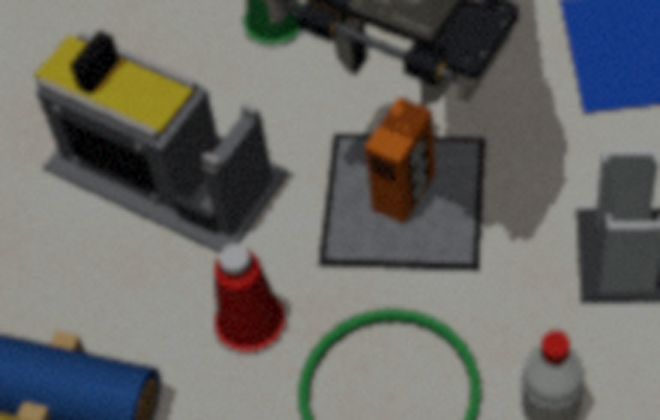

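The magazine stands upright on the mat, released (wrist 266,111). I measure it before the regrip.

Run:
```python
from h import *
w=np.load('w5.npz'); save('w5c',crop(w['image'],72,150,230,310,7))
```

```text
(no output)
```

View pics/w5c.png

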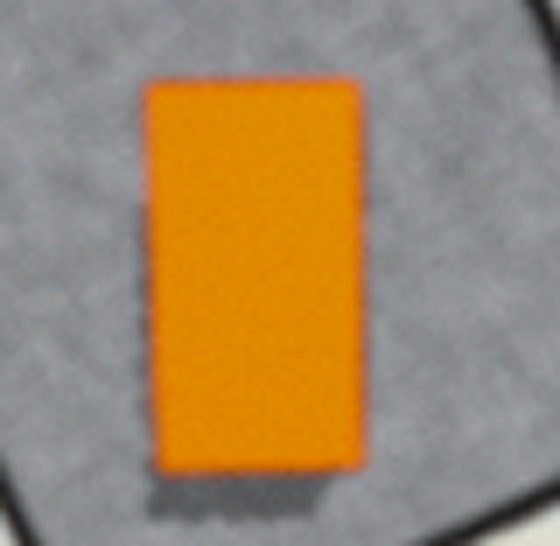

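Run:
```python
from h import *
np.set_printoptions(precision=4,suppress=True)
w=np.load('w5.npz')
q=ray(w,(np.array([(145,80),(359,80),(363,467),(156,469)])+.5)/7+(230,72)-.5,.104)[:,:2]
an=lambda v:np.degrees(np.arctan2(v[1],v[0]))
print(q.mean(0),an(q[1]-q[0]),an(q[2]-q[3]),an(q[0]-q[3]),an(q[1]-q[2]),np.linalg.norm(np.diff(q,axis=0),axis=1))
for y in(-14.35,165.65):
  for p in([.52,-.02,.2],[.52,-.02,.062],[.5595,-.1775,.21],[.5595,-.1775,.062]): print(y,kin.ik(p,[180,0,y]))
```

```text
[ 0.5195 -0.0196] -104.36546620383929 -103.83476501769286 -14.002527968090726 -13.840710820673227 [0.0328 0.0585 0.033 ]
-14.35 [ 55.0245  35.9181 -75.0305 108.0067  38.0775  66.7679 -48.228 ]
-14.35 [ 48.4763  47.5297 -66.322  113.4275  53.3959  57.2984 -58.9027]
-14.35 [ 64.5865  42.5304 -73.7984  98.2822  42.7567  72.9746 -33.3929]
-14.35 [ 60.8024  53.9243 -67.2166 103.9538  56.3516  63.5287 -41.8572]
165.65 [ 54.6885  35.2731 -74.224  108.0132  37.3624  66.3111 132.3729]
165.65 [ -53.1783   59.7441   77.3729  116.5151  -66.4962   66.8022 -139.3297]
165.65 [ -35.2837   45.4887   77.7452  101.4669  -46.688    73.2789 -139.8769]
165.65 [ -19.6504   41.7684   47.5108  106.6879  -40.0077   49.8225 -146.4105]
```

Run:
```python
from h import *
o=[180,0,-14.35]; g=[.5198,-.0198]
claw.gripper_to(.092)
robot.move_ptp([*g,.19],o)
robot.move_straight([*g,.058],max_speed=.12); s=monitor.get_state(); print(s['t'],s['force'],s['eef_pos'])
claw.gripper_to(0,strength=35); s=monitor.get_state(); print(s['t'],s['finger_gap'],s['force'],s['eef_pos'])
robot.move_straight([*g,.07],max_speed=.05); s=monitor.get_state(); print(s['t'],s['finger_gap'],s['force'])
robot.move_straight([*g,.21],max_speed=.15)
b=[.5595,-.1775]
robot.move_straight([*b,.21],max_speed=.15)
robot.move_straight([*b,.178],max_speed=.1); s=monitor.get_state(); print(s['t'],s['finger_gap'],s['force'],s['eef_pos'])
wcam('w6'); c=viewer.camera('scene'); np.savez('s4.npz',**c); save('s4',crop(c['image'],160,280,110,270,4))
```

```text
22.4583 [ 0.23049375 -0.40992431  0.76805332] [ 0.52041032 -0.01967895  0.0586802 ]
23.0667 0.060050729510758315 [-0.96755147 -0.38380376  0.47726527] [ 0.51973259 -0.01983588  0.05807311]
23.4583 0.059941647285963025 [ 0.31672597 -0.39166571 -3.84717647]
26.2417 0.05965534367978653 [ 0.5809994  -0.36179355 -4.37531224] [ 0.55895598 -0.17718529  0.17705901]
w6 26.2417 [ 0.55895598 -0.17718529  0.17705901] [ 0.57666855 -0.10909336  0.33614911]
```

View pics/w6.png

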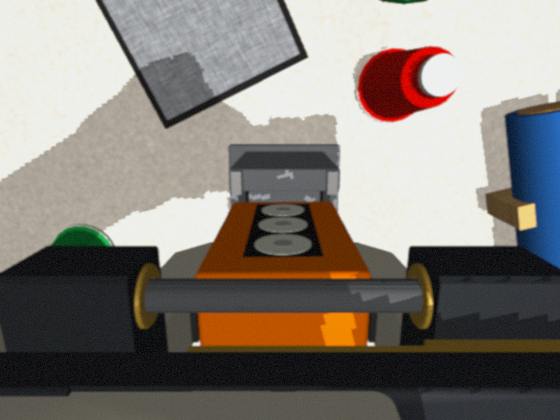

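View pics/s4.png

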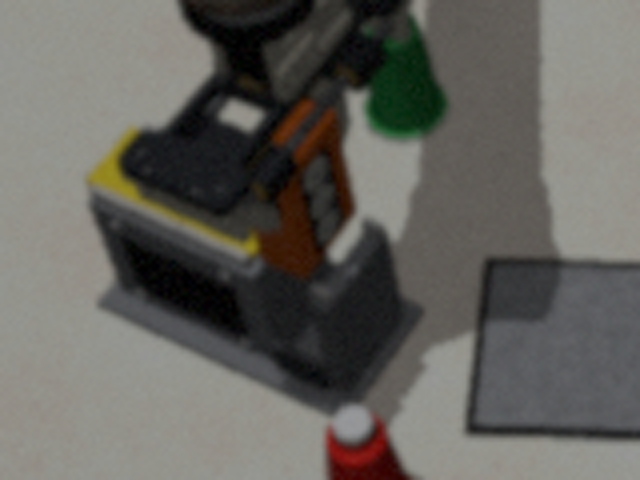

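The magazine's lower edge (234–334, row 202) is centred on the dock (228–340) with the bay below it. I lower it with force checks.

Run:
```python
from h import *
b=[.5595,-.1775]
for z in [.165,.155,.140,.115,.09,.075,.068,.066,.065,.064,.063,.062,.061]:
    robot.move_straight([*b,z],max_speed=.05 if z>.07 else .02); s=monitor.get_state(); print(z,round(s['t'],2),s['force'].round(1),s['eef_pos'].round(4),round(s['finger_gap'],4))
    if s['force'][2]>-1 or np.hypot(*s['force'][:2])>6: print('stop'); break
```

```text
0.165 26.75 [ 0.7  1.1 -3.5] [ 0.5592 -0.1775  0.1646] 0.06
0.155 27.1 [-0.6  0.1 -3.6] [ 0.5592 -0.1775  0.1545] 0.0605
0.14 27.55 [-0.1 -0.2 -3.6] [ 0.5593 -0.1774  0.1396] 0.0601
0.115 28.2 [ 0.1 -0.3 -4.4] [ 0.5595 -0.1773  0.1149] 0.0598
0.09 28.85 [-0.3 -0.1 -3.7] [ 0.5596 -0.1773  0.0899] 0.0601
0.075 29.3 [-0.  -0.9 -3.1] [ 0.5592 -0.1774  0.0746] 0.06
0.068 29.8 [ 0.3  0.  -4.1] [ 0.5594 -0.1775  0.0679] 0.0597
0.066 30.05 [ 0.2 -0.4 -4.1] [ 0.5594 -0.1775  0.0659] 0.0601
0.065 30.3 [-0.5  0.2 -3.4] [ 0.5595 -0.1775  0.065 ] 0.0597
0.064 30.55 [ 0.2 -0.9 -3. ] [ 0.5595 -0.1775  0.0639] 0.0596
0.063 30.8 [ 0.1  0.3 -4. ] [ 0.5594 -0.1775  0.0629] 0.0599
0.062 31.05 [ 0.3  0.1 -1.7] [ 0.5597 -0.1775  0.0621] 0.0598
0.061 31.3 [-4.  -0.5  5.4] [ 0.5597 -0.1774  0.0621] 0.0598
stop
```

It is seated on the floor (contact at TCP 0.0621 m, as predicted). I release, then look.

Run:
```python
from h import *
b=[.5595,-.1775]
claw.gripper_to(.085); s=monitor.get_state(); print(s['t'],s['finger_gap'],s['force'])
robot.move_straight([*b,.20],max_speed=.15)
robot.move_ptp([.49,-.24,.33],[180,0,-104.35])
w=wcam('w7'); save('w7c',crop(w['image'],50,190,160,390,3))
```

```text
31.9333 0.08543609427792047 [-0.11508022  0.01301227 -0.85899552]
w7 34.0583 [ 0.48967657 -0.23968521  0.32909886] [ 0.55758818 -0.2561373   0.48806975]
```

View pics/w7c.png

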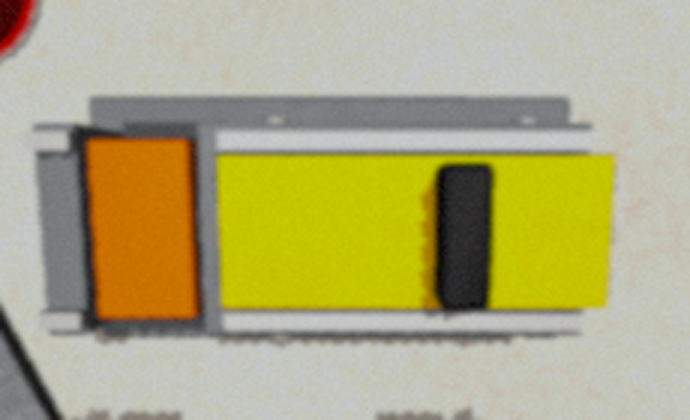

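The magazine (orange, crop 143,228) is flat in the bay with the gate still open. Closing the gate.

Run:
```python
from h import *
o=[180,0,-104.35]; g=np.array([.5334,-.2803]); Y=np.array([.2478,.9688])
claw.gripper_to(.05)
robot.move_ptp([*g,.20],o)
robot.move_straight([*g,.125],max_speed=.12)
claw.gripper_to(0,strength=25); s=monitor.get_state(); p0=s['eef_pos'][:2]; print(s['t'],s['finger_gap'],s['force'])
for d in [.045,.054,.056,.058,.060]:
    robot.move_straight([*(g+Y*d),.125],max_speed=.06 if d<.05 else .03); s=monitor.get_state(); f=s['force']
    print(d,s['t'],f.round(1),((s['eef_pos'][:2]-p0)@Y).round(4))
    if f[:2]@Y<-9: break
claw.gripper_to(.045); s=monitor.get_state(); print(s['t'],s['force'],s['finger_gap'])
q=g+Y*.056
robot.move_straight([*s['eef_pos'][:2],.22],max_speed=.2)
robot.move_ptp([.49,-.24,.33],o)
w=wcam('w8'); save('w8c',crop(w['image'],50,190,160,390,3))
c=viewer.camera('scene'); save('s5',c['image'])
```

```text
36.9083 0.015824695909454616 [1.18514388 0.46498519 1.57046855]
0.045 37.8083 [-1.2  3.3  3.6] 0.0467
0.054 38.2583 [-1.3  0.5  4.8] 0.0533
0.056 38.5083 [-2.1 -1.2  5.3] 0.0551
0.058 38.7583 [-3.6 -3.3  6.5] 0.056
0.06 39.0083 [-4.2 -7.3  6.9] 0.0561
39.6917 [ 1.09032261  0.42096327 -0.53001233] 0.044902586374092605
w8 40.8833 [ 0.48911728 -0.24052737  0.32901683] [ 0.55699338 -0.25709929  0.48798981]
```

View pics/w8c.png

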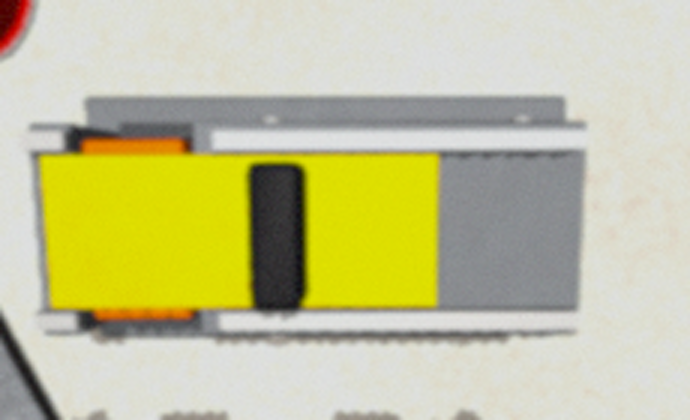

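View pics/s5.png

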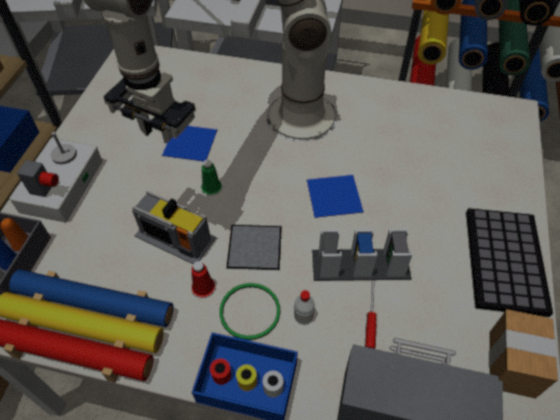

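The gate travelled 56.1 mm and met its stop. The plate covers the magazine, whose ends show at crop (135,146) and (147,314). All the other items are where they were, and the robot is clear.

Run:
```python
from h import *
print(monitor.get_state()['dq'].round(2)); job.finish_job()
```

```text
[-0.48  0.41 -0.04 -0.15 -0.21  0.1   0.12]
the job is handed in; nothing more can be done
```

The orange magazine is loaded in the bay with the gate shut over it, and I handed the job in at about 41 s of the 72 s allowed. I slid the gate open by its fin, lifted the magazine out of the rack by its broad faces and let go of it standing upright on the dark mat. Then I took it again by its narrow ends, lowered it into the bay and slid the gate shut.

- **Magazine in the bay:** it touched the bay floor at the height I expected (tool tip at 0.062 m). The wrist picture taken before closing showed it sitting flat and lined up with the bay.
- **Gate:** it moved 56.1 mm and met its end stop. The last wrist picture shows it covering the magazine.
- **Everything else:** in the last scene picture the other magazines and the other things on the table look unmoved. I compared these by eye only. The robot was clear of everything.
- **One disagreement:** two estimates of the bay's position differed by about 2 mm, one from the gate plate and one from the walls and base. I used the walls and base, and the magazine went in without side force.

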